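# Spread a snap ring over an axle stub and hold it at the groove

### The arm

A 6-joint arm with a two-finger parallel gripper is mounted at the origin on a cart in front of the work surface, level with it; the furniture and walls round the work are solid. World frame = base frame: x ahead of the robot, y to its left, z up, the work surface at z = 0. Lengths are in m, angles in rad, forces in N, time in s.
With the tool pointing down it reaches from about 0.35 to 0.775 m from the base axis. Payload 5.5 kg.
Tool frame: the origin (TCP) lies between the finger pads; the fingertips stand 17 mm ahead of it and the grasp point (between the pads) lies 2 mm behind it (env.finger_overhang is the distance from the TCP to the fingertips, in m); z points along the fingers, y is the direction in which the jaws open and shut (so a half turn about z gives the same grasp; the last joint's range is limited). The gripper opens to 85 mm and grips with 20 to 120 N. Pads are 22 mm wide; open, the fingers measure 114 mm over their backs; the gripper's body (76 mm by 85 mm) begins 54 mm behind the grasp point. The pads swing forward as they close: fully open they stand 13 mm farther back than shut.
Start: joints at [-0.14, 0.313, 0.046, 1.304, 0, 1.431], TCP at [0.575, -0, 0.248] pointing down, gripper open.
Joint ranges: [-2.76, 2.76], [-0.86, 1.69], [-1.03, 1.26], [-2.2, 2.34], [-1.47, 1.5], [-3.14, 3.14]. Speed limits (rad/s): [2.57, 2.57, 3.14, 3.14, 3.14, 3.14].

### API

Orientations are given as a unit quaternion [w, x, y, z].
In Python, from workcell import env gives the robot as it stands. The module is installed in compiled form; this text tells all that it offers.
- The arm moves only by the tool arm_command, never from a script. Its argument "moves" is a list of rows, each a list of 5 numbers: the closure, from 0 (fully open) to 1 (shut), then the shift along the tool's x, y, z in mm, then the turn about the tool's z in rad. In form: [[fingers, dx, dy, dz, turn], ...]. A call has 1 to 12 rows; each row is the pose to reach, as a shift and turn from the pose commanded when the call began, along the tool's axes at that moment; what a row does not reach only later rows make up. A row lasts 1/10 s, in which the tool goes at most 50 mm and 8.59 degrees, less where a joint would pass 70% of its speed; a pose out of reach is approached as far as the arm can. A call with a gripper value outside its range is refused whole. The fingers move at their own pace and stop on an object; "squeeze" is the grip in N (left out, the last holds). Time passes only in rows, so rows that repeat a pose let the fingers close. It gives the time, the measured TCP pose, the force and the opening at its end, in the units of the state.
- env.get_state(): the state, without advancing time (a new reading comes with each control period).
- env.read_camera(name): name is "scene" or "top" or "wrist"; returns (picture, depth): 384x512x3 uint8, blue, green, red; 384x512 float32, m along the optical axis (not along the pixel's ray), 0 where there is no reading.
- env.get_calibration(name): a dict with "fx", "fy", "cx", "cy" (pixels), "pose" (4x4, takes a point from camera to world coordinates). Camera axes: x right, y down, z forward; pixel columns grow to the right and rows downward; lengths in m; the calibration is good to about 2 mm. A picture is of the moment at which its call begins: read the wrist's pose just before it. get_calibration takes no time and is no camera call; for the wrist camera it gives the pose at the moment of the call.
- env.hand_in(): hands the job in, once; it reports no verdict.
The state is a dict: "clock": time; "joint_pos": joint angles; "qvel": joint speeds; "tau": joint torques, N m; "tcp_pos": TCP position; "orientation": TCP orientation; "wrist_force": force on the tool from outside, world axes, zero at the start; "ft_torque": the same for the moment, N m; "finger_gap": finger opening in m.
Only numpy, scipy, OpenCV 4.12 (cv2) and the standard library are available. Lean on these libraries where they do the work, as an engineer would, in place of code of your own. Each camera call takes 0.05 s, during which the arm holds its last target. There are 200 camera calls.

### The job

Lift the green-handled snap-ring pliers, with the copper ring on their tips, straight up out of the grey stand, squeeze the handles fully so that the ring is spread, and slide the spread ring down over the end of the upright axle stub, without forcing it, until it is level with the groove and clear of the shaft all round. Finish like that, still gripping the pliers: ring spread, level and carried by the robot alone. Leave the other things on the bench where they are.

Things in the scene. Friction and masses are not known exactly. Their poses are not given: they have to be found in the camera images.
- pliers: Loose upright snap-ring pliers, tips down, 0.19 kg, a copper snap ring (4 mm thick, 5 mm wide) fixed on the tips. Origin: centre of the spread ring, mid thickness, 24 mm above the bench at the start. z points up along the pliers; the ring lies in x-y, its two eyes and the pliers' thin pins at x = -30 mm, its back at x = +25 mm.
- handles (a point): Place to grip: midway between the two upright green handle pads, 106 mm above pliers' origin and 30 mm from it towards its -x; same axes. The pads reach 30 mm above and below this point and are 24 mm wide (x); their flat outer faces look to +y and -y, 56 mm apart at rest, 35 mm fully squeezed. Squeeze along y, fingers from above.
- jaw (a joint): How far each handle is squeezed in (and each ring eye moved out), m: 0 at rest, 0.0105 at the stop; both sides move alike. The spring takes 4 N per handle at first, 10 N at the stop; grip with 20 to 30 N. At rest the ring's opening is 36 mm wide and will not pass the shaft; at the stop it is round, 46 mm across, centred on pliers.
- stand: Grey plastic stand fixed to the bench: base 110x100x8 mm, two cheeks that carry the cross bar's ends at z = 70 mm in pockets 10 mm deep, open upward, 1.5 mm of play; its top is at z = 80 mm. Origin on the bench straight below the ring's centre; axes as the pliers' at the start. Lift the pliers straight up by 65 mm to be clear of it.
- axle: Axle stub fixed upright on the bench: grey flange 100x100x10 mm, a bearing of 72 mm diameter up to z = 42 mm, and above it the shaft, 40 mm in diameter, up to z = 80 mm, with a small chamfer. Origin on the bench under the shaft's axis; z up.
- groove (a point): Centre of the dark groove on the shaft's axis, 54 mm above the bench, 26 mm below the shaft's end; the groove is 6 mm high and 35 mm in diameter. The bearing's face lies 12 mm below this point.
- shaft_end (a point): Centre of the flat upper end of the shaft, 80 mm above the bench.
- screwdriver: Bystander: red-handled screwdriver, 180x24x24 mm, lying on the bench; leave it alone. Origin: centre of its underside.
- marker_1: Bystander: white marker, black cap, 124x13x14 mm, lying on the bench; leave it alone. Origin: centre of its underside.
- marker_2: Bystander: white marker, red cap, 124x13x14 mm, lying on the bench; leave it alone. Origin: centre of its underside.
- small_hammer: Bystander: small hammer, 200x78x20 mm, lying on the bench; leave it alone. Origin: centre of its underside.
- loupe: Bystander: black eye loupe, 37x37x22 mm, lying on the bench; leave it alone. Origin: centre of its underside.
- ferrule_2: Bystander: cream ferrule ring, 23x23x22 mm, lying on the bench; leave it alone. Origin: centre of its underside.
- handle_blank_b: Bystander: pale wooden handle blank, 23x118x19 mm, lying on the bench; leave it alone. Origin: centre of its underside.
- cross_bar (a point): Centre of the pliers' steel cross bar (6 mm high, 24 mm in x, 76 mm in y), 49 mm above pliers' origin and 30 mm towards its -x. Its ends rest in the stand. Below it only two thin pins go down to the ring; above it the pliers' steel body ends 25 mm up.

How it is judged:
On the way, in this order (a step that is already met when the one before it is completed fails the run):
1. the pliers are lifted out of the stand (ring more than 75 mm above the bench) (z of pliers in the frame of stand above 0.075 m), for 0.1 s.
2. the ring is spread over the end of the shaft, still above it (value of joint jaw above 0.008 m and horizontal distance between pliers and shaft_end below 0.015 m and z of pliers in the frame of shaft_end above 0.001 m), for 0.1 s.
At the end, for the whole second after the job is handed in: The ring is spread (handles squeezed more than 8 mm each), round the shaft within 4 mm of its axis and within 4 mm of the groove's height, level within 0.1 rad, still, with less than 2 N between pliers or ring and the axle, and the fingers grip the pliers (value of joint jaw above 0.008 m and horizontal distance between pliers and groove below 0.004 m and z of pliers in the frame of groove between -0.004 and 0.004 m and angle between the z axis of pliers and the z axis of axle, either way round below 0.1 rad and contact force between the fingers and pliers above 3 N and contact force between pliers and axle below 2 N and linear speed of pliers below 0.02 m/s); the arm keeps its last pose, push and grip.
It fails at once if the ring is forced: pliers or ring press on the axle with more than 25 N (contact force between pliers and axle above 25 N).
It fails at once if one of the loose bystanders (screwdriver, markers, hammer, handle blank, loupe, ferrule) is moved more than 20 mm (distance of any of screwdriver, marker_1, marker_2, small_hammer, loupe, ferrule_2, handle_blank_b from where it was at the start of the episode above 0.02 m).
It also fails if it takes over 42 s, if anything falls off the work surface, if the arm or the gripper's body presses on something with over 40 N, if the wrist force passes 120 N, or if a joint passes its speed limit or range.

## Working session

There is one attempt and no reset: what is moved stays moved. The work goes in short steps, Python scripts to look and compute and a tool call to move; the robot and the scene stay as the last step left them, time stands still between calls to the robot, and variables do not carry over. Pictures are saved under pics/ and viewed, about 8 in all and at most 12, crops included, and the job is handed in when it is done.

Besides the shell and the picture viewer there is one more tool, called after "Call:" as name(argument=value, ...) on one line, values as JSON. arm_command: Moves the arm, as the interface text tells. Its arguments: {"type":"object","properties":{"moves":{"type":"array","items":{"type":"array","items":{"type":"number"}}},"squeeze":{"type":"number"}},"required":["moves"]}

```bash
mkdir -p pics
cat > h.py <<'E'
import numpy as np, cv2
from workcell import env
def grab(name):
    c=env.get_calibration(name); im,d=env.read_camera(name); return im,d,c
def cloud(d,c):
    v,u=np.indices(d.shape); P=np.stack([(u-c["cx"])/c["fx"]*d,(v-c["cy"])/c["fy"]*d,d],-1)
    T=np.array(c["pose"]); return P@T[:3,:3].T+T[:3,3]
def ray(c,u,v,z):
    T=np.array(c["pose"]); r=T[:3,:3]@np.array([(u-c["cx"])/c["fx"],(v-c["cy"])/c["fy"],1]); o=T[:3,3]
    return o+r*(z-o[2])/r[2]
E
python3 - <<'E'
from h import *
o=[]
for n in("scene","top","wrist"):
    im,d,c=grab(n); cv2.imwrite(f"pics/a_{n}.png",im); np.savez(f"a_{n}.npz",im=im,d=d,**c); print(n,c["fx"],np.round(c["pose"],3).tolist())
print(env.get_state())
E
```

```text
scene 425.1967865912976 [[-0.912, -0.237, 0.334, 0.135], [-0.41, 0.56, -0.72, 0.823], [-0.016, -0.794, -0.608, 0.796], [0.0, 0.0, 0.0, 1.0]]
top 464.33667981843195 [[0.014, -0.998, 0.057, 0.45], [-1.0, -0.013, 0.01, -0.007], [-0.009, -0.058, -0.998, 1.335], [0.0, 0.0, 0.0, 1.0]]
wrist 287.1808022527644 [[1.0, 0.001, -0.001, 0.575], [0.001, -0.953, -0.302, 0.076], [-0.001, 0.302, -0.953, 0.374], [0.0, 0.0, 0.0, 1.0]]
{'clock': 0.15, 'joint_pos': array([-1.39609652e-01,  3.13860595e-01,  4.52384592e-02,  1.30359689e+00,
        4.81011285e-05,  1.43121355e+00]), 'qvel': array([-0.00137433, -0.00121369,  0.00428292,  0.00077148, -0.00119669,
        0.00128881]), 'tau': array([ 1.76330479e-03, -4.81067133e+01,  2.98815805e+01,  1.39078675e-02,
       -1.10673584e-04, -5.56924022e-05]), 'tcp_pos': array([5.74643922e-01, 4.86151741e-05, 2.47594484e-01]), 'orientation': array([-5.82569525e-04,  7.07116114e-01,  7.07097090e-01, -4.08909895e-04]), 'wrist_force': array([ 0.145626  , -0.3221698 ,  0.55384388]), 'ft_torque': array([ 0.01053087, -0.04411223,  0.00051941]), 'finger_gap': 0.08507592618698327}
```

View pics/a_top.png

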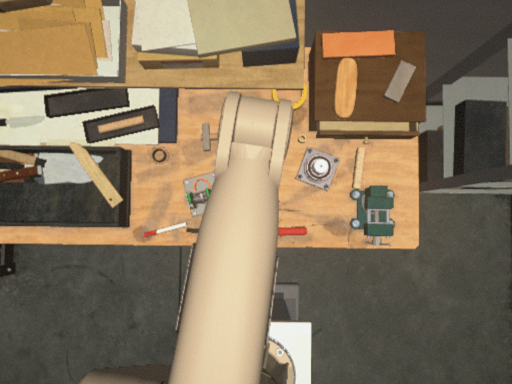

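View pics/a_scene.png

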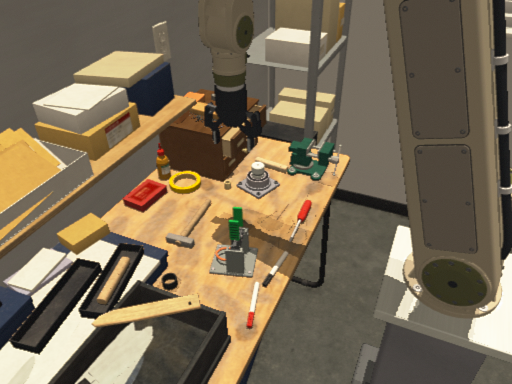

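The top view shows the axle at about (319,168), and the stand and green pliers at about (198,195), partly under the arm. The scene view shows the pliers at (237,235) and the axle at (258,180). I'll take coarse positions from depth next.

Run:
```python
from h import *
for n in("scene","top"):
    z=np.load(f"a_{n}.npz"); c=z; P=cloud(z["d"],c); im=z["im"]; hsv=cv2.cvtColor(im,cv2.COLOR_BGR2HSV)
    g=cv2.inRange(hsv,(45,120,60),(75,255,255))>0
    g&=(P[...,1]>0)&(P[...,2]>0.05)&(P[...,0]>0.2)&(P[...,0]<.6); q=P[g]; print(n,"green",len(q),np.round(np.percentile(q,[2,50,98],axis=0),3).tolist())
    ax=(abs(P[...,0]-.48)<.1)&(abs(P[...,1]+.16)<.1)
    for lo,hi in((.07,.09),(.035,.06)):
        m=ax&(P[...,2]>lo)&(P[...,2]<hi); q=P[m]
        if len(q): print("axle",lo,len(q),np.round(q.min(0),3),np.round(q.max(0),3),np.round(np.median(q,0),3))
    if n=="top":
        cv2.imwrite("pics/crop.png",np.hstack([cv2.resize(im[150:240,140:230],(400,400),interpolation=2),cv2.resize(im[120:210,275:365],(400,400),interpolation=2)]))
```

```text
scene green 285 [[0.483, 0.123, 0.105], [0.499, 0.168, 0.138], [0.515, 0.178, 0.162]]
axle 0.07 34 [ 0.568 -0.188  0.07 ] [ 0.58  -0.154  0.083] [ 0.575 -0.168  0.079]
axle 0.035 119 [ 0.55  -0.205  0.035] [ 0.58  -0.138  0.06 ] [ 0.568 -0.161  0.043]
top green 29 [[0.484, 0.122, 0.155], [0.498, 0.167, 0.159], [0.513, 0.173, 0.165]]
axle 0.07 54 [ 0.568 -0.191  0.072] [ 0.579 -0.156  0.086] [ 0.575 -0.175  0.079]
axle 0.035 165 [ 0.552 -0.208  0.035] [ 0.58  -0.141  0.058] [ 0.566 -0.171  0.042]
```

View pics/crop.png

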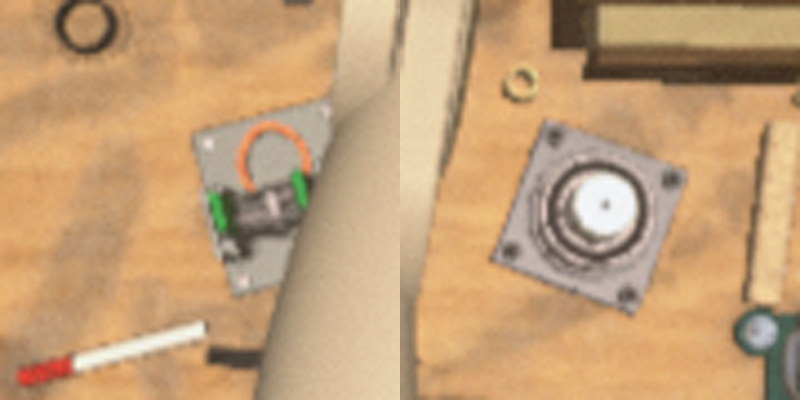

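Call:
arm_command(moves=[[0, 75, -38, 0, 0.6], [0, 148, -76, 0, 1.29], [0, 148, -76, 0, 1.29], [0, 148, -76, 0, 1.29], [0, 148, -76, 0, 1.29], [0, 148, -76, 0, 1.29], [0, 148, -76, 0, 1.29], [0, 148, -76, 0, 1.29], [0, 148, -76, 0, 1.29], [0, 148, -76, 0, 1.29], [0, 148, -76, 0, 1.29], [0, 148, -76, 0, 1.29]])

```text
clock: 1.35
tcp_pos: [0.499, 0.148, 0.2482]
orientation: [0.0, 0.99, 0.141, -0.0]
wrist_force: [-1.1, -0.6, 0.7]
finger_gap: 0.0856
```

Run:
```python
from h import *
s=env.get_state(); print(s["clock"],s["tcp_pos"],s["orientation"],s["joint_pos"][5],s["finger_gap"])
for n in("top","wrist"):
    im,d,c=grab(n); np.savez(f"b_{n}.npz",im=im,d=d,**c); P=cloud(d,c)
    cv2.imwrite(f"pics/b_{n}.png",im)
    if n=="top":
        for lo,hi in((.072,.09),(.036,.05)):
            m=(abs(P[...,0]-.585)<.06)&(abs(P[...,1]+.174)<.06)&(P[...,2]>lo)&(P[...,2]<hi)
            q=P[m]; print(len(q),np.round(q.min(0),4),np.round(q.max(0),4),np.round(np.median(q,0),4))
        m=(P[...,0]>.6)&(P[...,0]<.85)&(P[...,1]<0)&(P[...,1]>-.4); q=P[m]; print("box",np.percentile(q[:,2],[50,80,99]))
    print("green")
    hsv=cv2.cvtColor(im,cv2.COLOR_BGR2HSV); g=(cv2.inRange(hsv,(45,120,40),(75,255,255))>0)&(P[...,1]>.05)&(P[...,2]>.09)
    k,l,st,ce=cv2.connectedComponentsWithStats(g.astype(np.uint8))
    for i in range(1,k):
        if st[i,4]>10:
            q=P[l==i]; t=q[q[:,2]>np.percentile(q[:,2],95)-.006]; print(st[i],np.round(np.percentile(q,[2,50,98],axis=0),4).tolist(),"top",len(t),np.round((t.min(0)+t.max(0))/2,4))
```

```text
1.35 [0.49896395 0.14796739 0.24818432] [ 2.48294024e-06  9.90031939e-01  1.40843001e-01 -9.31007609e-05] 2.9929309096455357 0.08555294943012487
167 [ 0.5678 -0.1937  0.0726] [ 0.6065 -0.1559  0.0858] [ 0.5868 -0.1747  0.0792]
324 [ 0.5518 -0.2082  0.0364] [ 0.6219 -0.1404  0.05  ] [ 0.5823 -0.1691  0.0418]
box [0.16929583 0.21900269 0.42822492]
green
green
[221 172  14  44 417] [[0.485, 0.1661, 0.1099], [0.4996, 0.1711, 0.1581], [0.5058, 0.1761, 0.1611]] top 242 [0.5283 0.1712 0.2646]
[278 172  14  44 396] [[0.4981, 0.1206, 0.1086], [0.5121, 0.1265, 0.1576], [0.5193, 0.1295, 0.1609]] top 215 [0.5082 0.1248 0.1581]
```

View pics/b_wrist.png

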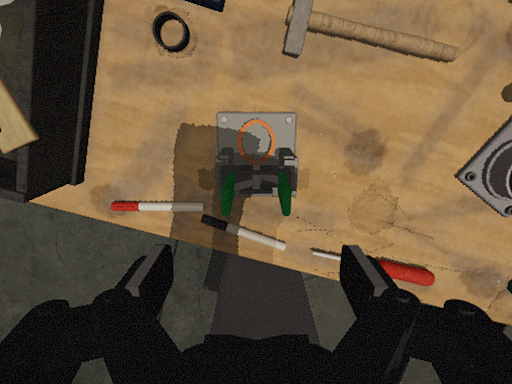

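The wrist view shows the two green pads upright at columns 221–235 and 278–292, which is symmetric about the tool, with the ring at (256,140). Next I'll take the pad-top centres, using rays cross-checked by depth, and the yaw.

Run:
```python
from h import *
z=np.load("b_wrist.npz"); P=cloud(z["d"],z); im=z["im"]; hsv=cv2.cvtColor(im,cv2.COLOR_BGR2HSV)
g=(cv2.inRange(hsv,(45,120,40),(75,255,255))>0).astype(np.uint8)
C=[]
for a,b in((215,245),(270,300)):
    m=np.zeros_like(g); m[165:222,a:b]=g[165:222,a:b]; q=P[m>0]; t=q[(q[:,2]>.154)&(q[:,2]<.166)]
    f=t[:,:2]; r=cv2.minAreaRect((f*1e3).astype(np.float32)); C.append(np.array(r[0])); print(np.round(r[0],1),np.round(r[1],1),r[2],"z",np.median(t[:,2]))
    ys,xs=np.nonzero(m); hi=ys.max(); R=[ray(z,xs[ys==yy].mean(),yy,.16) for yy in(hi,)]; print("bottom edge",np.round(R,4))
    # both side edges of the top part cast on z=.16
    for yy in(200,207): print(np.round([ray(z,xs[ys==yy].min()-.5,yy,.16)[:2],ray(z,xs[ys==yy].max()+.5,yy,.16)[:2]],4).tolist())
d=C[0]-C[1]; print("mid",(C[0]+C[1])/2,"yaw",np.arctan2(-d[0],d[1]),np.hypot(*d))
# ring: copper
cp=(cv2.inRange(hsv,(5,130,90),(16,255,255))); cp[:110]=0;cp[170:]=0;cp[:,:225]=0;cp[:,290:]=0
ys,xs=np.nonzero(cp); print("ring px",len(xs),xs.min(),xs.max(),ys.min(),ys.max(),"z",np.median(P[cp>0][:,2]))
T=[ray(z,u,v,.026) for u,v in((xs.min(),ys[xs==xs.min()].mean()),(xs.max(),ys[xs==xs.max()].mean()),(xs[ys==ys.min()].mean(),ys.min()))]; print(np.round(T,4))
# stand base corners angle
st=(P[...,2]>.003)&(P[...,2]<.014)&(abs(P[...,0]-.52)<.1)&(abs(P[...,1]-.15)<.1)&(hsv[...,1]<60)
c=max(cv2.findContours(st.astype(np.uint8),0,1)[0],key=cv2.contourArea)[:,0]; print("stand",cv2.minAreaRect((P[c[:,1],c[:,0],:2]*1e3).astype(np.float32)))
```

```text
[494.6 171.1] [23.3  7. ] 15.99166202545166 z 0.1594624105754668
bottom edge [[0.4838 0.168  0.16  ]]
[[0.4952, 0.1742], [0.4976, 0.1659]]
[[0.4895, 0.1728], [0.4915, 0.1659]]
[508.  124.9] [22.9  6.4] 11.953120231628418 z 0.15956316426745426
bottom edge [[0.4974 0.1211 0.16  ]]
[[0.5082, 0.1296], [0.5104, 0.122]]
[[0.5028, 0.127], [0.5046, 0.1209]]
mid [501.34448242 147.99822998] yaw 0.28266927376573125 48.07995961591474
ring px 424 236 285 110 157 z 0.026102794364054493
[[0.5576 0.1882 0.026 ]
 [0.5736 0.1333 0.026 ]
 [0.5677 0.1577 0.026 ]]
stand ((530.8798217773438, 156.23989868164062), (65.18305206298828, 98.5351333618164), 15.204581260681152)
```

Pad midpoint is (0.501, 0.148), tops at z = 0.1595, yaw 0.283, so the tool yaw already matches. Descending now.

Call:
arm_command(moves=[[0, 2, 0.5, 0, 0], [0, 2, 0.5, 30, 0], [0, 2, 0.5, 60, 0], [0, 2, 0.5, 85, 0], [0, 2, 0.5, 105, 0], [0, 2, 0.5, 118, 0], [0, 2, 0.5, 118, 0], [0, 2, 0.5, 118, 0], [0, 2, 0.5, 118, 0]])

```text
clock: 2.35
tcp_pos: [0.502, 0.1482, 0.1314]
orientation: [0.0, 0.99, 0.14, 0.001]
wrist_force: [-0.7, -0.3, -0.4]
finger_gap: 0.0854
```

Call:
arm_command(moves=[[0.3, 0, 0, 0, 0], [0.4, 0, 0, 0, 0], [0.5, 0, 0, 0, 0], [0.7, 0, 0, 0, 0], [1, 0, 0, 0, 0], [1, 0, 0, 0, 0], [1, 0, 0, 0, 0], [1, 0, 0, 0, 0], [1, 0, 0, 0, 0], [1, 0, 0, 0, 0], [1, 0, 0, 0, 0], [1, 0, 0, 0, 0]], squeeze=25)

```text
clock: 3.55
tcp_pos: [0.5023, 0.1484, 0.1325]
orientation: [-0.0, 0.99, 0.14, 0.002]
wrist_force: [-2.2, 0.3, 10.3]
finger_gap: 0.0335
```

Gripped: gap 33.5 mm, so fully squeezed. Lifting straight up.

Call:
arm_command(moves=[[1, 0, 0, -5, 0], [1, 0, 0, -12, 0], [1, 0, 0, -25, 0], [1, 0, 0, -40, 0], [1, 0, 0, -55, 0], [1, 0, 0, -70, 0], [1, 0, 0, -85, 0], [1, 0, 0, -95, 0], [1, 0, 0, -100, 0], [1, 0, 0, -100, 0], [1, 0, 0, -100, 0], [1, 0, 0, -100, 0]])

```text
clock: 4.75
tcp_pos: [0.5006, 0.148, 0.2295]
orientation: [0.0, 0.99, 0.14, -0.001]
wrist_force: [-0.9, -0.2, -1.4]
finger_gap: 0.0333
```

Run:
```python
from h import *
s=env.get_state(); print(s["clock"],s["tcp_pos"],s["wrist_force"],s["finger_gap"])
o=[]
im,d,c=grab("wrist"); np.savez("c_wrist.npz",im=im,d=d,**c); P=cloud(d,c)
hsv=cv2.cvtColor(im,cv2.COLOR_BGR2HSV); cp=cv2.inRange(hsv,(5,130,90),(16,255,255))
cp[(P[...,2]<.09)|(P[...,2]>.16)]=0
q=P[cp>0]; print(len(q),np.round(np.percentile(q,[1,50,99],axis=0),4).tolist())
A=np.c_[q[:,:2]-q[:,:2].mean(0),np.ones(len(q))]; print("plane",np.linalg.lstsq(A,q[:,2],rcond=None)[0])
im2,_,_=grab("scene")
cv2.imwrite("pics/c.png",np.hstack([im,cv2.resize(im2[100:290,170:310],(283,384))]))
```

```text
4.75 [0.50060652 0.14797485 0.22946382] [-0.89757304 -0.15280456 -1.38710983] 0.03327896458190053
784 [[0.4967, 0.1271, 0.1096], [0.5405, 0.1562, 0.1226], [0.5545, 0.3564, 0.1243]]
plane [ 0.0107745  -0.04161199  0.12246982]
```

View pics/c.png

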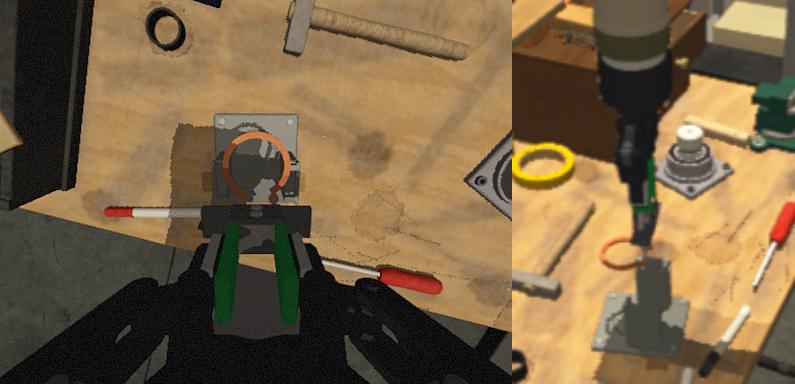

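The pliers are out of the stand and the ring is spread round, centred at about (256,168). Fitting its centre, height and tilt.

```bash
cat > ring.py <<'E'
from h import *
def ring(im,d,c,box):
    r0,r1,c0,c1=box
    hsv=cv2.cvtColor(im,cv2.COLOR_BGR2HSV); cp=np.zeros(d.shape,np.uint8); cp[r0:r1,c0:c1]=cv2.inRange(hsv,(5,120,80),(18,255,255))[r0:r1,c0:c1]
    k,l,st,_=cv2.connectedComponentsWithStats(cp); cp=(l==1+np.argmax(st[1:,4])).astype(np.uint8)
    P=cloud(d,c); q=P[(cp>0)]; q=q[abs(q[:,2]-np.median(q[:,2]))<.004]
    m=q.mean(0); A=np.c_[q[:,:2]-m[:2],np.ones(len(q))]; pl=np.linalg.lstsq(A,q[:,2],rcond=None)[0]
    z=m[2]; v,u=np.nonzero(cp); pts=np.array([ray(c,a,b,z)[:2] for a,b in zip(u,v)])
    A=np.c_[2*pts,np.ones(len(pts))]; s=np.linalg.lstsq(A,(pts**2).sum(1),rcond=None)[0]; R=np.sqrt(s[2]+s[0]**2+s[1]**2)
    pt=pts; 
    for _ in range(3):
        e=abs(np.linalg.norm(pts-s[:2],axis=1)-R); w=e<.0045; A=np.c_[2*pts[w],np.ones(w.sum())]; s=np.linalg.lstsq(A,(pts[w]**2).sum(1),rcond=None)[0]; R=np.sqrt(s[2]+s[0]**2+s[1]**2)
    return s[:2],R,z,pl,len(q)
E
python3 - <<'E'
from ring import *
z=np.load("c_wrist.npz"); s,R,h,pl,n=ring(z["im"],z["d"],z,(125,204,215,300)); print(s,R,h,pl,n)
t=np.array([.50061,.14797]); print("rel",s-t, "in tool x:",(s-t)@[np.cos(.281),np.sin(.281)],"tool y",(s-t)@[np.sin(.281),-np.cos(.281)])
b=np.load("b_top.npz"); P=cloud(b["d"],b)
m=(abs(P[...,0]-.585)<.06)&(abs(P[...,1]+.174)<.06)&(P[...,2]>.072)&(P[...,2]<.09)
c=max(cv2.findContours(m.astype(np.uint8),0,1)[0],key=cv2.contourArea); (u,v),r=cv2.minEnclosingCircle(c); print("shaft top ray",ray(b,u,v,.08),r)
E
```

```text
[0.52644188 0.15449676] 0.025960988370008178 0.12274939501924588 [-0.0116003  -0.00248302  0.1227494 ] 1033
rel [0.02583188 0.00652676] in tool x: 0.02662869798462602 tool y 0.0008928389975466325
shaft top ray [ 0.58626412 -0.17399633  0.08      ] 7.282036781311035
```

Ring centre is TCP +26.6 mm in tool x and level; the shaft is at (0.5863, −0.174). Carrying the ring over the axle at this height.

Call:
arm_command(moves=[[1, -2, 15, 0, 0], [1, -5, 45, 0, 0], [1, -8, 80, 0, 0], [1, -12, 120, 0, 0], [1, -16, 160, 0, 0], [1, -20, 200, 0, 0], [1, -24, 240, 0, 0], [1, -28, 275, 0, 0], [1, -31, 305, 0, 0], [1, -32.5, 323, 0, 0], [1, -33.4, 332.3, 0, 0], [1, -33.4, 332.3, 0, 0]])

```text
clock: 6.05
tcp_pos: [0.561, -0.1813, 0.23]
orientation: [-0.0, 0.99, 0.139, -0.0]
wrist_force: [0.5, 0.1, -2.6]
finger_gap: 0.0332
```

Call:
arm_command(moves=[[1, 0, 0, 0, 0], [1, 0, 0, 0, 0], [1, 0, 0, 0, 0]])

```text
clock: 6.35
tcp_pos: [0.5611, -0.1792, 0.2306]
orientation: [-0.0, 0.99, 0.141, 0.0]
wrist_force: [0.7, -0.1, -1.1]
finger_gap: 0.0333
```

```bash
cat > look.py <<'E'
import sys
from ring import *
tag=sys.argv[1]; box=tuple(map(int,sys.argv[2:6]))
s=env.get_state(); print(s["clock"],s["tcp_pos"],s["orientation"],s["wrist_force"],s["finger_gap"])
im,d,c=grab("wrist"); np.savez(tag+"_wrist.npz",im=im,d=d,**c); P=cloud(d,c)
print("ring",*ring(im,d,c,box))
m=((abs(P[...,2]-.08)<.006)&(np.hypot(P[...,0]-.586,P[...,1]+.174)<.03)).astype(np.uint8)
cs=cv2.findContours(m,0,1)[0]; k=max(cs,key=cv2.contourArea)
q=P[m>0]; print("shaft top z",np.median(q[:,2]),"pts",len(q)); e=cv2.fitEllipse(k); print("ell",e,"centre",ray(c,*e[0],.08))
im2,_,_=grab("scene"); cv2.imwrite(f"pics/{tag}.png",np.hstack([im,cv2.resize(im2[60:200,205:308],(283,384))]))
E
python3 look.py d 125 204 215 300
```

```text
6.35 [ 0.56106472 -0.1792371   0.23055348] [-2.57883867e-05  9.90039926e-01  1.40786848e-01  9.30299792e-05] [ 0.71131031 -0.10310301 -1.12679143] 0.03326364533126766
ring [ 0.58499762 -0.17556957] 0.02840045747084058 0.12389718683935172 [-0.01037643 -0.00209823  0.12389719] 1106
shaft top z 0.08018099103057583 pts 1236
ell ((258.3252258300781, 156.2628936767578), (37.95481872558594, 39.80314636230469), 103.52644348144531) centre [ 0.58813271 -0.17470639  0.08      ]
```

View pics/d.png

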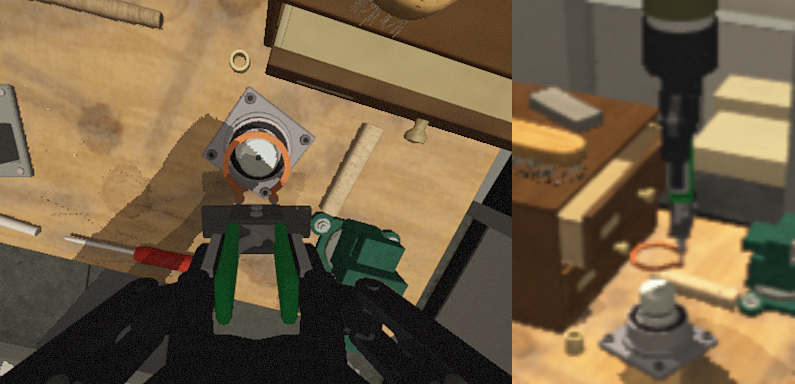

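The wrist view shows the ring at (257,168) with the shaft end inside it at (258,156). The scene view confirms the ring is above the shaft. The ring mask was polluted by bench colour, so I'm refitting with a depth gate.

```bash
sed -i 's/^def ring(im,d,c,box):/def ring(im,d,c,box,zr=0.1227):/; s/^    k,l,st/    P=cloud(d,c); cp[abs(P[...,2]-zr)>.006]=0\n    k,l,st/; s/^    P=cloud(d,c); q=/    q=/' ring.py
python3 - <<'E'
from ring import *
T={"c":np.array([.50061,.14797]),"d":np.array([.56106,-.17924])}
for t in "cd":
    z=np.load(t+"_wrist.npz"); r=ring(z["im"],z["d"],z,(120,204,215,300)); print(t,r,"rel",r[0]-T[t])
E
```

```text
c (array([0.52663201, 0.15440847]), np.float64(0.025945129047939927), np.float64(0.12274939501924588), array([-0.0116003 , -0.00248302,  0.1227494 ]), 1033) rel [0.02602201 0.00643847]
d (array([ 0.58708145, -0.1727878 ]), np.float64(0.02597746697332265), np.float64(0.12390095528728824), array([-0.01038803, -0.00235003,  0.12390096]), 1105) rel [0.02602145 0.0064522 ]
```

Call:
arm_command(moves=[[1, 0.4, 2, 5, 0], [1, 0.4, 2, 12, 0], [1, 0.4, 2, 20, 0], [1, 0.4, 2, 26, 0], [1, 0.4, 2, 30, 0], [1, 0.4, 2, 30, 0], [1, 0.4, 2, 30, 0], [1, 0.4, 2, 30, 0], [1, 0.4, 2, 30, 0]])

```text
clock: 7.35
tcp_pos: [0.5623, -0.1824, 0.2007]
orientation: [0.0, 0.99, 0.14, 0.0]
wrist_force: [0.6, -0.1, -1.9]
finger_gap: 0.0334
```

```bash
sed -i 's/"ring",\*ring(im,d,c,box)/"ring",*ring(im,d,c,box,s["tcp_pos"][2]-.1067)/' look.py; python3 look.py e 115 204 215 300
```

```text
7.35 [ 0.56225354 -0.18240917  0.20071476] [2.28104194e-04 9.90160111e-01 1.39938496e-01 3.47509757e-04] [ 0.61850038 -0.12295353 -1.91102282] 0.03343427383761661
ring [ 0.58857895 -0.17601844] 0.02594508290570597 0.09408968925589488 [-0.0112341  -0.00433176  0.09408969] 1117
shaft top z 0.08013599344457467 pts 1579
ell ((254.6946258544922, 162.1089630126953), (43.78251647949219, 44.1995735168457), 167.5948486328125) centre [ 0.58867347 -0.17463826  0.08      ]
```

View pics/e.png

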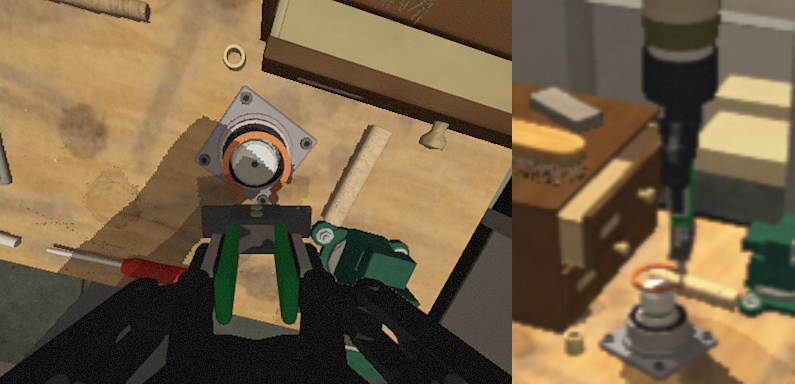

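Both views show the spread ring about 12 mm above the shaft end, 1.4 mm off in y. Correcting and letting the arm settle.

Call:
arm_command(moves=[[1, 0.3, -0.7, 0, 0], [1, 0.5, -1.3, 0, 0], [1, 0.5, -1.3, 0, 0], [1, 0.5, -1.3, 0, 0], [1, 0.5, -1.3, 0, 0], [1, 0.5, -1.3, 0, 0], [1, 0.5, -1.3, 0, 0], [1, 0.5, -1.3, 0, 0]])

```text
clock: 8.25
tcp_pos: [0.5621, -0.1809, 0.2003]
orientation: [-0.0, 0.99, 0.14, 0.0]
wrist_force: [0.6, -0.1, -0.9]
finger_gap: 0.0334
```

```bash
python3 look.py f 115 204 215 300; python3 look.py g 115 204 215 300
```

```text
8.25 [ 0.5621418  -0.18090703  0.20030561] [-1.10625876e-05  9.90161588e-01  1.39928656e-01  2.81641181e-05] [ 0.5573752  -0.12020153 -0.93770085] 0.03342810952628559
ring [ 0.58841733 -0.1744867 ] 0.02593666785935891 0.0936530759691626 [-0.00911372 -0.00415057  0.09365308] 1117
shaft top z 0.08020080452670647 pts 1569
ell ((256.44097900390625, 162.48890686035156), (43.79010009765625, 44.015830993652344), 163.2606658935547) centre [ 0.58866702 -0.17463869  0.08      ]
8.35 [ 0.56213584 -0.18092936  0.20030019] [-9.53849497e-06  9.90163492e-01  1.39915179e-01  2.94927811e-05] [ 0.2094683  -0.34479313 -0.86030179] 0.0331038920481732
ring [ 0.58842964 -0.1744847 ] 0.025931575119749833 0.09364695276721326 [-0.01000498 -0.00348902  0.09364695] 1115
shaft top z 0.08016657835497876 pts 1569
ell ((256.4471740722656, 162.507080078125), (43.79911422729492, 43.91249084472656), 139.18075561523438) centre [ 0.58865381 -0.17464545  0.08      ]
```

Settled and concentric within 0.3 mm, with the ring's mid-plane at about 0.0917, so about 37.5 mm to go. Descending slowly in two stages.

Call:
arm_command(moves=[[1, 0.2, 0, 2, 0], [1, 0.2, 0, 4, 0], [1, 0.2, 0, 6, 0], [1, 0.2, 0, 8, 0], [1, 0.2, 0, 10, 0], [1, 0.2, 0, 12, 0], [1, 0.2, 0, 14, 0], [1, 0.2, 0, 16, 0], [1, 0.2, 0, 18, 0], [1, 0.2, 0, 19, 0], [1, 0.2, 0, 19, 0], [1, 0.2, 0, 19, 0]])

```text
clock: 9.65
tcp_pos: [0.5624, -0.1808, 0.1814]
orientation: [0.0, 0.99, 0.14, 0.0]
wrist_force: [0.1, 0.3, -1.9]
finger_gap: 0.0333
```

```bash
python3 look.py i 115 204 215 300
```

```text
9.65 [ 0.56238091 -0.18083972  0.18136876] [3.83525380e-05 9.90157465e-01 1.39957801e-01 7.88109551e-05] [ 0.12696829  0.25060519 -1.94397186] 0.033275172701254255
ring [ 0.58863955 -0.17442744] 0.02594480235164075 0.074693350801383 [-0.01089808 -0.00123249  0.07469335] 1101
shaft top z 0.07953239965799404 pts 2762
ell ((256.16644287109375, 165.91323852539062), (66.86964416503906, 67.656005859375), 165.4355926513672) centre [ 0.58980229 -0.17402898  0.08      ]
```

Call:
arm_command(moves=[[1, 0, 0, 2, 0], [1, 0, 0, 4, 0], [1, 0, 0, 6, 0], [1, 0, 0, 8, 0], [1, 0, 0, 10, 0], [1, 0, 0, 12, 0], [1, 0, 0, 14, 0], [1, 0, 0, 16, 0], [1, 0, 0, 17.5, 0], [1, 0, 0, 18.5, 0], [1, 0, 0, 18.5, 0], [1, 0, 0, 18.5, 0]])

```text
clock: 10.95
tcp_pos: [0.5624, -0.1809, 0.1629]
orientation: [0.0, 0.99, 0.14, 0.0]
wrist_force: [0.5, -0.0, -2.4]
finger_gap: 0.0332
```

Call:
arm_command(moves=[[1, 0, 0, 0, 0], [1, 0, 0, 0, 0], [1, 0, 0, 0, 0], [1, 0, 0, 0, 0], [1, 0, 0, 0, 0]])

```text
clock: 11.45
tcp_pos: [0.5623, -0.1809, 0.1628]
orientation: [0.0, 0.99, 0.14, 0.0]
wrist_force: [-0.6, -0.5, -2.2]
finger_gap: 0.0334
```

```bash
sed -i 's/abs(P\[...,2\]-.08)<.006/abs(P[...,2]-.081)<.005/' look.py; python3 look.py j 115 204 215 300; python3 -c "
import cv2;a=cv2.imread('pics/j.png');cv2.imwrite('pics/j2.png',__import__('numpy').hstack([cv2.resize(a[90:230,190:320],(446,480),interpolation=2),cv2.resize(a[:,512:],(353,480))]))"
```

```text
11.45 [ 0.56234803 -0.18086993  0.16283678] [2.21983424e-05 9.90161084e-01 1.39932219e-01 3.39895414e-05] [-0.59418115 -0.46581244 -2.15621575] 0.03336392215265366
ring [ 0.58831495 -0.17464986] 0.02625609643912044 0.05610182466036456 [-0.01270351 -0.00437584  0.05610182] 909
shaft top z 0.08023138475947875 pts 2112
ell ((256.43133544921875, 172.77720642089844), (50.542930603027344, 51.47344207763672), 92.2469482421875) centre [ 0.58863096 -0.17451866  0.08      ]
```

View pics/j2.png

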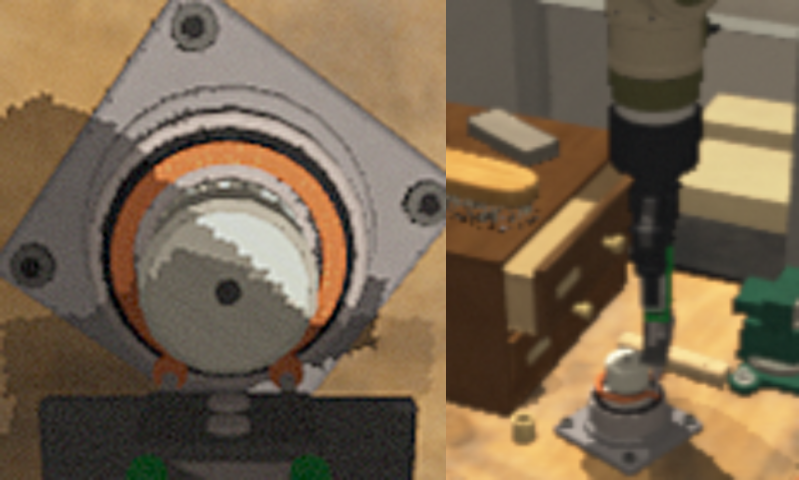

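The ring surrounds the shaft at groove level with a visible gap: mid-plane about 0.054 and centre 0.3 mm off axis. The wrist carries about 2 N, roughly the pliers' weight. Handing in.

```bash
python3 -c "
from workcell import env
print(env.hand_in())"
```

```text
the job is handed in; nothing more can be done
None
```

I lifted the pliers straight out of the stand with the handles fully squeezed. I then slid the spread ring down over the shaft to the groove and handed in at about 11.5 s, still gripping.

My last checks before hand-in all agreed with the goal:
- **Height:** the ring's mid-plane was at about 54.1 mm, against 54 mm for the groove.
- **Centring:** the ring centre was about 0.3 mm off the shaft axis in the wrist view.
- **Level:** its tilt was about 0.013 rad.
- **Grip:** the finger gap was 33.4 mm, a little under the 35 mm stated for fully squeezed handles.
- **Contact:** the wrist force was about 2.2 N downward, roughly the pliers' weight, so there was no sign of contact with the axle.

Three readings disagreed along the way:
- **Shaft position:** the top camera put the shaft about 2 mm from where the wrist camera did. I used the wrist camera, since it sees ring and shaft together.
- **Ring fit over the axle:** one ring fit was thrown off by bench colours, so I redid it using only points at the ring's height.
- **Shaft fit half-way down:** one shaft reading was spoiled by the ring overlapping it. I ignored it; the last reading was clean.

The bystanders were not re-measured at the end, but nothing was seen to touch them.

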